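# Lay out the stripped parts on their outline mats

## Robot

A 6-joint arm with a two-finger parallel gripper is mounted at the origin on the work surface. World frame = base frame: x ahead of the robot, y to its left, z up, the work surface at z = 0. Lengths are in m, angles in rad, forces in N, time in s.
With the tool pointing down it reaches from about 0.225 to 0.875 m from the base axis. Payload 3.4 kg.
Tool frame: the origin (TCP) lies between the finger pads; the fingertips stand 11 mm ahead of it and the grasp point (between the pads) lies 8 mm behind it; z points along the fingers, y is the line along which they close (so a half turn about z gives the same grasp; the last joint's range is limited). The gripper opens to 85 mm and grips with 20 to 120 N. Pads are 22 mm wide; open, the fingers measure 114 mm over their backs; the gripper's body (76 mm by 85 mm) begins 54 mm behind the grasp point. The pads swing forward as they close: fully open they stand 13 mm farther back than shut.
Start: joints at [1.148, 0.276, 1.505, -0, 1.361, -0.121], TCP at [0.171, 0.549, 0.221] pointing down, gripper open.
Joint ranges: [-2.89, 2.89], [-0.75, 2.08], [0.22, 2.7], [-1.18, 4.32], [0.11, 2.71], [-2.7, 2.7]. Speed limits (rad/s): [2.57, 2.57, 3.14, 3.14, 3.14, 3.14].

## Interface

Orientations are given as a unit quaternion [w, x, y, z].
In Python, from rig import manip, imaging gives the robot as it stands. The module is installed in compiled form; this text tells all that it offers.
- The arm moves only by the tool jog_arm, never from a script. Its argument "deltas" is one flat list of numbers, 7 for each row, row after row: the turn, a rotation vector about the world's x, y, z in degrees, then the shift along the world's x, y, z in mm, then the opening, from 0 (shut) to 1 (fully open). In form: [ax, ay, az, tx, ty, tz, gripper, ax, ay, az, tx, ty, tz, gripper, ...]. A call has 1 to 20 rows; each row is the pose to reach, as a shift and turn from the pose commanded when the call began; what a row does not reach only later rows make up. A row lasts 1/10 s, in which the tool goes at most 50 mm and 8.59 degrees, less where a joint would pass 70% of its speed; a pose out of reach is approached as far as the arm can. A call with a gripper value outside its range is refused whole. The fingers move at their own pace and stop on an object; "grip_force" is the grip in N (left out, the last holds). Time passes only in rows, so rows that repeat a pose let the fingers close. It gives the time, the measured TCP pose, the force, the opening and the grip force at its end, in the units of the state.
- manip.get_state(): the state, without advancing time (a new reading comes with each control period).
- imaging.get_image(name): name is "side" or "top"; returns the picture (420x560x3 uint8, blue, green, red); there is no depth.
- imaging.calibration(name): a dict with "mtx" (3x3 intrinsics, pixels), "cam_to_world" (4x4, takes a point from camera to world coordinates). Camera axes: x right, y down, z forward; pixel columns grow to the right and rows downward; lengths in m; the calibration is good to about 2 mm. A picture is of the moment at which its call begins. calibration takes no time and is no camera call.
- manip.sign_off(): hands the job in; it is judged then, once.
The state is a dict: "clock": time; "qpos": joint angles; "qd": joint speeds; "effort": joint torques, N m; "position": TCP position; "ee_rot": TCP orientation; "contact_force": force on the tool from outside, world axes, zero at the start; "moment": the same for the moment, N m; "width": finger opening in m; "gripper_force": force on a finger pad.
Only numpy, scipy, OpenCV 4.12 (cv2) and the standard library are available. Lean on these libraries where they do the work, as an engineer would, in place of code of your own. Each camera call takes 0.05 s, during which the arm holds its last target. There are 200 camera calls.

## Task

Lay the stripped parts out for inspection: put the piston (crown up), the gear (hub up), the bearing and the brake pad (lining up, lengthwise along its outline) each flat and centred on the mat painted with its own yellow outline. Set each part down rather than dropping it, let go of it, and leave the socket and the grease tin standing where they are.

Things in the scene. Friction and masses are not known exactly. Their poses are not given: they have to be found in the camera images.
- piston: Engine piston, bright aluminium cylinder 54 mm in diameter and 46 mm tall, standing crown up, with dark ring grooves round it and two round dark valve pockets (17 mm) side by side on the crown. Origin: centre of its underside; z up along its axis, yaw of no account. Standing on the bench at the start.
- gear: Steel gear lying flat, hub up: toothed wheel 72 mm over the teeth and 16 mm thick, carrying on top a plain round hub 28 mm in diameter and 18 mm tall (34 mm in all), with a dark 18 mm bore mark. Grip it by the hub (below the teeth the solid wheel is 62 mm in diameter, and fingers would close to that). Origin: centre of its underside; z up along its axis, yaw of no account. Standing on the bench at the start.
- bearing: Sealed ball bearing lying flat, 52 mm outer diameter, 16 mm thick: steel ring with a blue seal and a dark 25 mm bore (the bore is closed, not a hole to reach into). Origin: centre of its underside; z up along its axis, yaw of no account. Standing on the bench at the start.
- brake_pad: Brake pad lying flat, lining up: copper-coloured backing plate 96 x 40 x 5 mm under two dark lining blocks 36 x 40 x 10 mm with a 4 mm groove between them, 15 mm thick in all, sides flush; the same after a half turn. Origin: centre of its underside; x along its length (96 mm), y across its width (40 mm), z up. Lies on the bench at any yaw at the start.
- mat_piston: Mat fixed flat on the bench: dark grey disc 90 mm in diameter and 4 mm thick, painted in yellow with the piston's outline: a 54 mm yellow disc with two dark round spots side by side. Origin: centre of its underside, on the bench; z up (the top face is 4 mm above the origin). Yaw of no account.
- mat_gear: Mat fixed flat on the bench: dark grey disc 90 mm in diameter and 4 mm thick, painted in yellow with the gear's outline: a 72 mm toothed yellow disc with a dark 18 mm spot in the middle. Origin: centre of its underside, on the bench; z up (the top face is 4 mm above the origin). Yaw of no account.
- mat_bearing: Mat fixed flat on the bench: dark grey disc 90 mm in diameter and 4 mm thick, painted in yellow with the bearing's outline: a 52 mm yellow ring with a second thin yellow ring inside it, dark in the middle. Origin: centre of its underside, on the bench; z up (the top face is 4 mm above the origin). Yaw of no account.
- mat_brake: Mat fixed flat on the bench: dark grey rectangle 116 x 60 mm, 4 mm thick, painted in yellow with the brake pad's outline, a 96 x 40 mm rectangle with a dark line across its middle. Origin: centre of its underside, on the bench; z up (the top face is 4 mm above the origin). x along its length, y across.
- socket: Bystander, to be left alone: bright steel wrench socket standing upright, 26 mm in diameter, 32 mm tall, loose. Origin: centre of its underside.
- grease_tin: Bystander, to be left alone: small red tin with a white lid, 42 mm in diameter, 26 mm tall, loose. Origin: centre of its underside.
Not all that is in view belongs to the job. Leave any green or turquoise look-alike of the mat_brake alone.

How it is judged:
By the outcome, as a careful person would: the job done as asked, in the order asked, and still so for the second after the job is handed in, with the robot touching nothing.
It also fails if it takes over 115 s, if anything falls off the work surface, if the arm or the gripper's body presses on something with over 40 N, if the wrist force passes 120 N, or if a joint passes its speed limit or range.

## Working session

There is one attempt and no reset: what is moved stays moved. The work goes in short steps, Python scripts to look and compute and a tool call to move; the robot and the scene stay as the last step left them, time stands still between calls to the robot, and variables do not carry over. Pictures are saved under pics/ and viewed, at most 16 in all, crops included, and the job is handed in when it is done.

Besides the shell and the picture viewer there is one more tool, called after "Call:" by a JSON object that holds its "fn" and its "kwargs", one argument or row to a line. jog_arm: Moves the arm, as the interface text tells. Its arguments: {"type":"object","properties":{"deltas":{"type":"array"},"grip_force":{"type":"number"}},"required":["deltas"]}

```bash
mkdir -p pics
python3 - <<'E'
from rig import manip, imaging
import cv2,numpy as np
for n in("top","side"):
    cv2.imwrite(f"pics/{n}0.png",imaging.get_image(n)); c=imaging.calibration(n); print(n,np.round(c["mtx"],1).tolist(),np.round(c["cam_to_world"],3).tolist())
s=manip.get_state();print(s["clock"],s["position"],s["ee_rot"],s["width"])
E
```

```text
top [[492.3, 0.0, 283.2], [0.0, 492.3, 210.4], [0.0, 0.0, 1.0]] [[0.0, -0.989, 0.15, 0.381], [-1.0, 0.003, 0.022, -0.018], [-0.022, -0.15, -0.988, 1.407], [0.0, 0.0, 0.0, 1.0]]
side [[426.4, 0.0, 277.6], [0.0, 426.4, 210.9], [0.0, 0.0, 1.0]] [[0.864, -0.39, 0.318, 0.262], [-0.503, -0.649, 0.57, -0.564], [-0.015, -0.653, -0.757, 0.784], [0.0, 0.0, 0.0, 1.0]]
0.1 [0.17072817 0.548561   0.21999711] [-2.08826702e-04  1.50324250e-01  9.88636383e-01 -8.23653176e-04] 0.08513051007083343
```

View pics/top0.png

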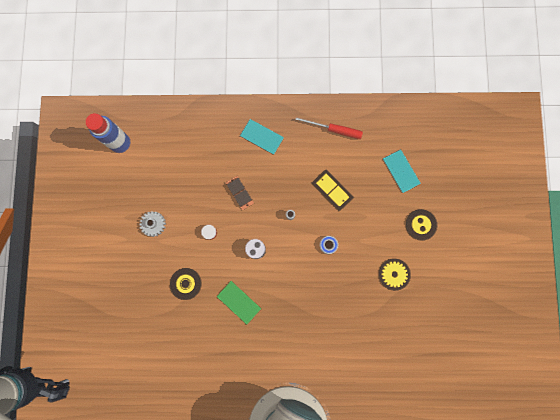

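View pics/side0.png

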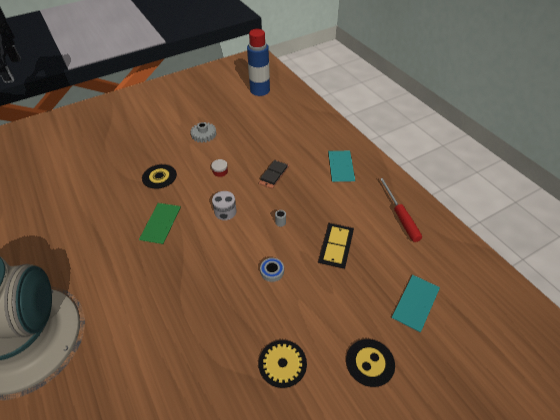

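Top view: gear (151,223), pad (238,193), piston (255,249), bearing (329,245), socket (290,214), tin (208,232). Mats: bearing (185,284), piston (421,225), gear (394,274), brake (332,190). The mat_brake candidates are yellow on grey at (332,190), green at (238,302), and turquoise at (261,136) and (401,170). Only (332,190) has the painted yellow outline with a cross line, so that is the one.

```bash
cat > h.py <<'E'
from rig import manip, imaging
import cv2,numpy as np
def ray(n,uv,z):
    c=imaging.calibration(n);T=np.array(c["cam_to_world"]);d=T[:3,:3]@np.linalg.solve(np.array(c["mtx"]),[*uv,1.]);o=T[:3,3]
    return (o+d*(z-o[2])/d[2])[:2]
def proj(n,p):
    c=imaging.calibration(n);T=np.linalg.inv(c["cam_to_world"]);q=np.array(c["mtx"])@(T[:3,:3]@np.array(p)+T[:3,3]);return q[:2]/q[2]
def blob(m,uv,r=30,k=3):
    "filled contour nearest to uv"
    w=np.zeros_like(m);cv2.circle(w,tuple(int(round(a)) for a in uv),r,255,-1);m=cv2.morphologyEx(m&w,cv2.MORPH_CLOSE,np.ones((k,k)))
    cs=[c for c in cv2.findContours(m,cv2.RETR_EXTERNAL,cv2.CHAIN_APPROX_NONE)[0] if cv2.contourArea(c)>25]
    return min(cs,key=lambda c:np.hypot(*(cv2.minEnclosingCircle(c)[0]-np.array(uv))),default=None)
def masks(im):
    h=cv2.cvtColor(im,cv2.COLOR_BGR2HSV)
    return dict(yellow=cv2.inRange(h,(20,120,120),(35,255,255)),grey=cv2.inRange(h,(0,0,0),(180,85,255))|cv2.inRange(h,(90,60,40),(130,255,255))|cv2.inRange(h,(0,0,0),(180,255,60)),
      bright=cv2.inRange(h,(0,0,120),(180,70,255)),dark=cv2.inRange(h,(0,0,0),(180,255,75)))
def cen(c):
    M=cv2.moments(c);return np.array([M["m10"],M["m01"]])/M["m00"]
E
python3 - <<'E'
from h import *
P={"piston":((255,249),.046,'grey'),"gear":((151,223),.016,'grey'),"bearing":((329,245),.016,'grey'),"pad":((238,193),.015,'grey'),"socket":((290,214),.032,'grey'),"tin":((208,232),.026,'grey'),
"mat_piston":((421,225),.004,'yellow'),"mat_gear":((394,274),.004,'yellow'),"mat_bearing":((185,284),.004,'yellow'),"mat_brake":((332,190),.004,'yellow')}
for n in("top","side"):
    im=cv2.imread(f"pics/{n}0.png");ms=masks(im);vis=cv2.resize(im,None,fx=3,fy=3,interpolation=cv2.INTER_CUBIC)
    for k,(uv,z,m) in P.items():
        if n=="side": uv=proj(n,[*ray("top",uv,z),z])
        c=blob(ms[m],uv,30 if m=='yellow' else 22,3 if m!='yellow' else 7)
        if c is None: print(n,k,None);continue
        w=np.array([ray(n,p,z) for p in c[:,0].astype(float)],np.float32)*1000
        r=cv2.minAreaRect(w);print(n,k,cen(c).round(1),"cen",(1000*ray(n,cen(c),z)).round(1),"rect",np.round(r[0],1),np.round(r[1],1),round(r[2],1))
        cv2.drawContours(vis,[c*3+1],-1,(0,0,255),1)
    cv2.imwrite(f"pics/v{n}.png",vis[450:1000,390:1190] if n=="top" else vis[360:960,400:1150])
E
```

```text
top piston [254.9 248.5] cen [481.1  89.9] rect [481.3  89.6] [55.6 52.6] 90.0
top gear [152.1 223.6] cen [555.1 387.6] rect [554.1 387.8] [75.  71.8] 46.2
top bearing [328.4 244.5] cen [ 494.5 -115.5] rect [ 494.5 -114.4] [50.9 48. ] 89.9
top pad [238.9 191.7] cen [647.2 139.9] rect [648.2 140.6] [77.9 39.3] 30.7
top socket [290.  214.3] cen [578.4  -7.4] rect [578.   -5.9] [25.4 25.6] 89.8
top tin [208.2 231.5] cen [530.9 224.2] rect [531.  224.7] [40.2 37. ] 89.9
top mat_piston [421.1 224.1] cen [ 553.2 -381.1] rect [ 553.7 -382. ] [54.2 51.7] 89.8
top mat_gear [394.3 273.9] cen [ 412.3 -300.2] rect [ 411.9 -299.4] [70.7 71.5] 16.5
top mat_bearing [185.  283.3] cen [386.  290.4] rect [387.  290.5] [50.4 51.5] 0.0
top mat_brake [332.2 189.3] cen [ 655.4 -129.4] rect [ 655.1 -130. ] [98.7 41.6] 44.0
side piston [223.9 204.9] cen [475.   71.6] rect [474.7  72.5] [90.5 52.6] 68.8
side gear [203.1 131.8] cen [552.9 379.5] rect [551.7 381. ] [90.4 70.9] 65.3
side bearing [271.6 269.3] cen [ 491.7 -120.9] rect [ 492.  -119.6] [60.4 49.3] 59.3
side pad [273.5 172. ] cen [643.1 135. ] rect [644.6 136.3] [81.5 42. ] 31.6
side socket [280.1 217.6] cen [573.  -18.5] rect [572.4 -18.9] [47.8 23.2] 59.1
side tin [218.9 165.1] cen [529.2 220.4] rect [528.5 221.4] [46.6 39. ] 64.3
side mat_piston [370.1 361.7] cen [ 551.7 -381.9] rect [ 551.8 -381.7] [53.3 51.4] 52.9
side mat_gear [282.3 362.9] cen [ 411.  -301.6] rect [ 411.3 -300.5] [71.4 69.9] 80.8
side mat_bearing [158.6 175.3] cen [384.9 289.9] rect [384.6 289.7] [48.4 50.8] 58.9
side mat_brake [336.  244.5] cen [ 652.8 -131. ] rect [ 654.1 -129.6] [97.4 40.2] 43.5
```

View pics/vtop.png

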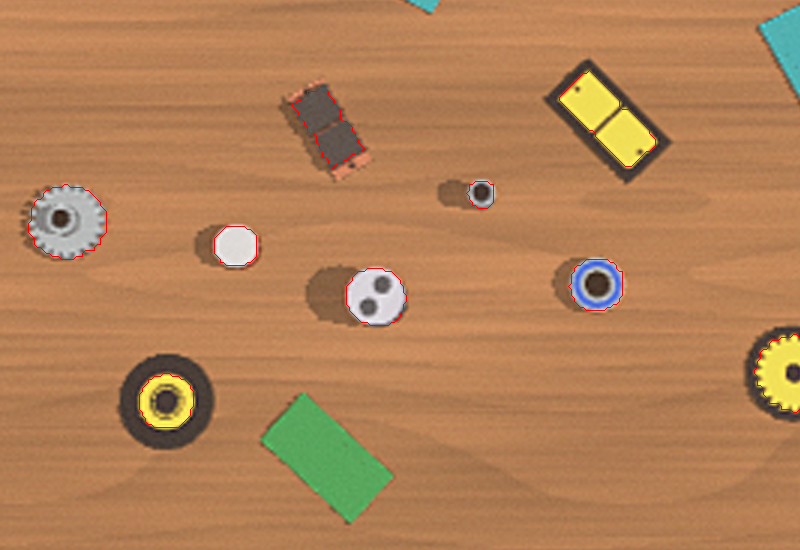

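View pics/vside.png

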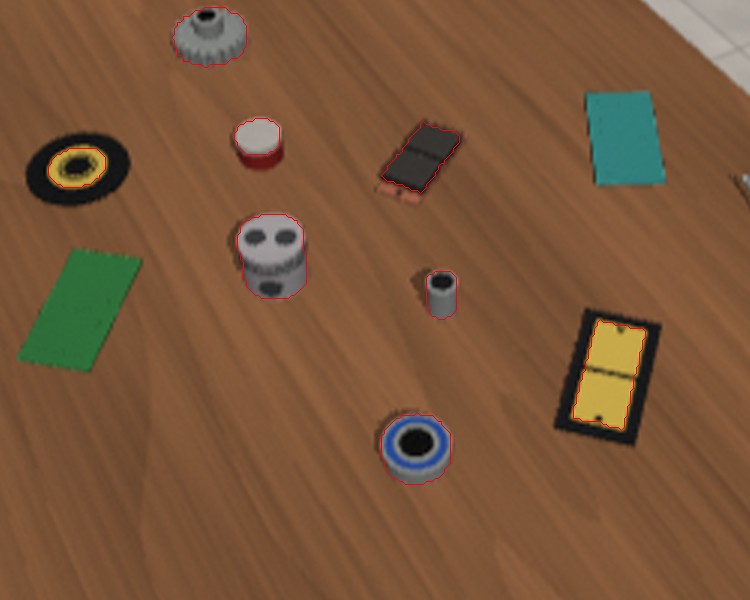

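The overlays sit on the right objects, and the brake mat at crop (607,120) is confirmed as the yellow-outlined one. Next I'll refine the part centres from the dark marks on their top faces, using both views.

Run:
```python
from h import *
Q={"gear":((555,387),.034,10,80),"bearing":((494,-116),.016,10,80),"piston":((481,90),.046,14,135),"pad":((646,138),.015,25,95)}
for n in("top","side"):
    im=cv2.imread(f"pics/{n}0.png");big=cv2.resize(im,None,fx=4,fy=4,interpolation=cv2.INTER_CUBIC)
    g=cv2.cvtColor(big,cv2.COLOR_BGR2GRAY)
    for k,(xy,z,r,t) in Q.items():
        uv=proj(n,[xy[0]/1e3,xy[1]/1e3,z]); c0=(uv*4+1.5)
        w=np.zeros_like(g);cv2.circle(w,tuple(c0.astype(int)),r*4 if n=="top" else int(r*4*.9),255,-1)
        m=((g<t)*255).astype(np.uint8)&w
        for c in cv2.findContours(m,cv2.RETR_EXTERNAL,cv2.CHAIN_APPROX_NONE)[0]:
            if cv2.contourArea(c)>150:
                wd=np.array([ray(n,(p-1.5)/4,z) for p in c[:,0].astype(float)],np.float32)*1000;rr=cv2.minAreaRect(wd)
                print(n,k,(1000*ray(n,(cen(c)-1.5)/4,z)).round(1),np.round(rr[0],1),np.round(rr[1],1),round(rr[2],1))
```

```text
top gear [556.3 389.4] [556.  389.5] [14.3 15. ] 89.9
top bearing [ 495.2 -116. ] [ 495.2 -116.1] [21.1 21.9] 89.3
top piston [471.9  96.9] [471.9  96.7] [14.9 14.6] 23.8
top piston [492.4  84.4] [492.3  84.4] [13.9 14.6] 89.9
top piston [477.6 109. ] [475.1  96.7] [71.8 53.4] 66.9
top pad [647.3 142.4] [647.3 145.6] [85.6 50.9] 33.3
side gear [555.3 389.1] [555.5 389.2] [15.8 18.2] 6.3
side bearing [ 493.8 -116.4] [ 493.6 -116.6] [39.8 38.5] 59.2
side piston [480.9  91. ] [481.4  91.9] [80. 58.] 70.3Traceback (most recent call last):
  File "<stdin>", line 12, in <module>
  File "h.py", line 4, in ray
    c=imaging.calibration(n);T=np.array(c["cam_to_world"]);d=T[:3,:3]@np.linalg.solve(np.array(c["mtx"]),[*uv,1.]);o=T[:3,3]
ValueError: time passes only in moves, steps and waits
```

Call:
{"fn": "jog_arm", "kwargs": {
  "deltas": [0,0,-60,311,-458,-90,1,0,0,-60,311,-458,-90,1,0,0,-60,311,-458,-90,1,0,0,-60,311,-458,-90,1,0,0,-60,311,-458,-90,1,0,0,-60,311,-458,-90,1,0,0,-60,311,-458,-90,1,0,0,-60,311,-458,-90,1,0,0,-60,311,-458,-90,1,0,0,-60,311,-458,-90,1,0,0,-60,311,-458,-90,1,0,0,-60,311,-458,-90,1,0,0,-60,311,-458,-90,1,0,0,-60,311,-458,-90,1,0,0,-60,311,-458,-90,1,0,0,-60,311,-458,-90,1,0,0,-60,311,-458,-90,1]
}}

```text
clock: 1.8
position: [0.4814, 0.0921, 0.1312]
ee_rot: [0.0, 0.624, 0.782, 0.0]
contact_force: [0.4, 0.2, -0.3]
width: 0.0852
gripper_force: 0.0
```

Run:
```python
from h import *
cv2.imwrite("pics/s1.png",cv2.resize(imaging.get_image("side")[80:300,130:400],None,fx=2.5,fy=2.5))
s=manip.get_state();print(s["position"],s["qpos"].round(3) if hasattr(s["qpos"],'round') else s["qpos"])
```

```text
[0.48153855 0.09196035 0.13112056] [ 0.047  0.22   1.823  0.     1.098 -0.177]
```

View pics/s1.png

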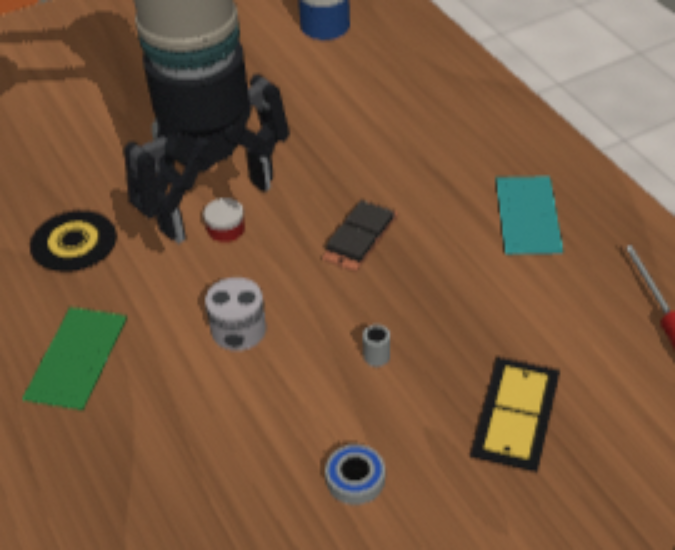

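The gripper hovers over the piston at about crop (215,200), and everything else is undisturbed. I'll descend and grip.

Call:
{"fn": "jog_arm", "kwargs": {
  "deltas": [0,0,0,0,-1,-30,1,0,0,0,0,-1,-60,1,0,0,0,0,-1,-85,1,0,0,0,0,-1,-100,1,0,0,0,0,-1,-111,1,0,0,0,0,-1,-111,1,0,0,0,0,-1,-111,0,0,0,0,0,-1,-111,0,0,0,0,0,-1,-111,0,0,0,0,0,-1,-111,0,0,0,0,0,-1,-111,0,0,0,0,0,-1,-111,0,0,0,0,0,-1,-111,0,0,0,0,0,-1,-111,0,0,0,0,0,-1,-111,0,0,0,0,0,-1,-111,0],
  "grip_force": 40
}}

```text
clock: 3.45
position: [0.4827, 0.0901, 0.0211]
ee_rot: [0.001, 0.625, 0.781, 0.001]
contact_force: [-0.4, 0.4, 6.0]
width: 0.0526
gripper_force: 41.4
```

Call:
{"fn": "jog_arm", "kwargs": {
  "deltas": [0,0,0,0,0,20,0,0,0,0,0,0,50,0,0,0,0,0,0,80,0,0,0,0,5,-30,90,0,0,0,0,10,-65,90,0,0,0,0,15,-100,90,0,0,0,0,21,-140,90,0,0,0,0,27,-180,90,0,0,0,0,33,-220,90,0,0,0,0,39,-260,90,0,0,0,0,45,-300,90,0,0,0,0,51,-340,90,0,0,0,0,57,-380,90,0,0,0,0,62,-415,90,0,0,0,0,66,-445,90,0,0,0,0,69,-463,90,0,0,0,0,70,-472,90,0,0,0,0,70,-472,90,0,0,0,0,70,-472,90,0,0,0,0,70,-472,90,0]
}}

```text
clock: 5.45
position: [0.5517, -0.3805, 0.1099]
ee_rot: [-0.0, 0.624, 0.781, 0.0]
contact_force: [0.1, -0.9, -2.2]
width: 0.0522
gripper_force: 42.9
```

Call:
{"fn": "jog_arm", "kwargs": {
  "deltas": [0,0,0,1,-1,-25,0,0,0,0,1,-1,-50,0,0,0,0,1,-1,-68,0,0,0,0,1,-1,-78,0,0,0,0,1,-1,-82,0,0,0,0,1,-1,-84,0,0,0,0,1,-1,-84,0,0,0,0,1,-1,-84,0]
}}

```text
clock: 6.25
position: [0.5535, -0.3833, 0.0269]
ee_rot: [0.001, 0.624, 0.781, -0.0]
contact_force: [0.2, 0.2, -1.4]
width: 0.0521
gripper_force: 42.8
```

Run:
```python
from h import *
cv2.imwrite("pics/s2.png",cv2.resize(imaging.get_image("side")[270:420,270:470],None,fx=4,fy=4,interpolation=cv2.INTER_CUBIC))
s=manip.get_state();print(s["position"],s["contact_force"])
```

```text
[ 0.55343438 -0.38340927  0.02682114] [ 0.1329651  -0.48421558 -0.75937334]
```

View pics/s2.png

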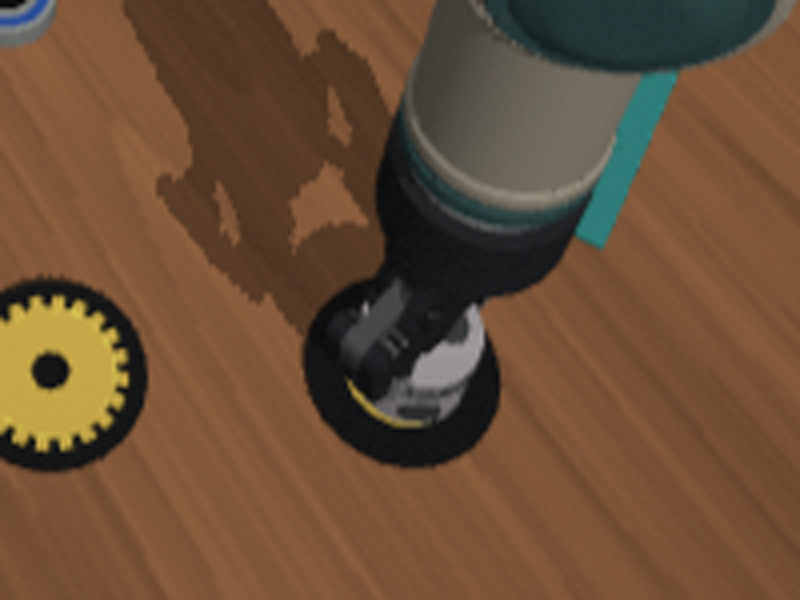

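The piston is just above the mat, with a thin yellow crescent at crop (380,405), so it sits 1–2 mm too far in +x. I'll nudge it and lower it.

Call:
{"fn": "jog_arm", "kwargs": {
  "deltas": [0,0,0,-1,0.5,0,0,0,0,0,-2,1,0,0,0,0,0,-2,1,-0.8,0,0,0,0,-2,1,-1.4,0,0,0,0,-2,1,-1.4,0]
}}

```text
clock: 6.8
position: [0.5508, -0.382, 0.0252]
ee_rot: [0.0, 0.624, 0.781, -0.0]
contact_force: [-2.3, 1.5, 4.5]
width: 0.0522
gripper_force: 43.4
```

Call:
{"fn": "jog_arm", "kwargs": {
  "deltas": [0,0,0,0,0,0,1,0,0,0,0,0,0,1,0,0,0,0,0,0,1,0,0,0,0,0,0,1,0,0,0,0,0,0,1,0,0,0,0,0,0,1,0,0,0,0,0,0,1,0,0,0,0,0,15,1,0,0,0,0,0,45,1,0,0,0,0,0,80,1,0,0,0,0,10,100,1,0,0,0,0,40,100,1,0,0,0,0,85,100,1,0,0,0,0,135,100,1,0,0,0,0,185,100,1,0,0,0,1,235,100,1,0,0,0,1,285,100,1,0,0,0,2,335,100,1,0,0,0,2,385,100,1]
}}

```text
clock: 8.7
position: [0.5529, 0.0049, 0.1247]
ee_rot: [0.0, 0.625, 0.781, 0.0]
contact_force: [1.6, 0.3, 0.1]
width: 0.0854
gripper_force: 0.0
```

Call:
{"fn": "jog_arm", "kwargs": {
  "deltas": [0,0,0,0,50,0,1,0,0,0,0,100,0,1,0,0,0,1,150,0,1,0,0,0,1,200,0,1,0,0,0,1,250,0,1,0,0,0,2,300,0,1,0,0,0,2,340,0,1,0,0,0,3,370,0,1,0,0,0,3,386,0,1,0,0,0,3,386,0,1,0,0,0,3,386,0,1,0,0,0,3,386,0,1,0,0,0,3,386,0,1]
}}

```text
clock: 10.0
position: [0.5562, 0.3873, 0.1246]
ee_rot: [0.0, 0.625, 0.78, -0.0]
contact_force: [0.2, -0.5, 0.1]
width: 0.0852
gripper_force: 0.0
```

Run:
```python
from h import *
cv2.imwrite("pics/t3.png",imaging.get_image("top"));im=imaging.get_image("side");cv2.imwrite("pics/side3.png",im)
cv2.imwrite("pics/s3.png",np.hstack([cv2.resize(im[290:420,300:430],(390,390),interpolation=cv2.INTER_CUBIC),cv2.resize(im[60:190,140:270],(390,390),interpolation=cv2.INTER_CUBIC)]))
s=manip.get_state();print(s["position"],s["contact_force"],s["width"])
```

```text
[0.55623045 0.38778108 0.12467665] [-0.68951352 -0.35070579 -0.04237001] 0.08570817628345681
```

View pics/s3.png

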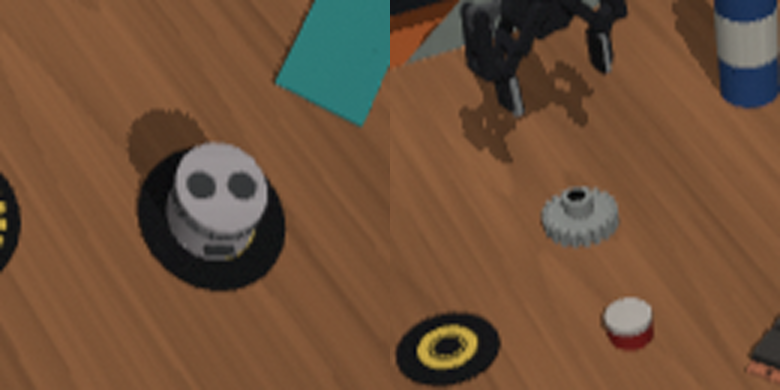

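The piston stands on its mat with a small yellow sliver at lower right, and the gripper is above the gear. I'll quantify the piston offset.

```bash
cat >> h.py <<'E'
_c={};_cal=imaging.calibration
def _get(n):
    if n not in _c:_c[n]=_cal(n)
    return _c[n]
imaging.calibration=_get
def darkblobs(im,n,xy,z,r,t,amin=150):
    big=cv2.resize(im,None,fx=4,fy=4,interpolation=cv2.INTER_CUBIC);g=cv2.cvtColor(big,cv2.COLOR_BGR2GRAY)
    w=np.zeros_like(g);cv2.circle(w,tuple((proj(n,[xy[0]/1e3,xy[1]/1e3,z])*4+1.5).astype(int)),int(r*4),255,-1)
    for c in cv2.findContours(((g<t)*255).astype(np.uint8)&w,cv2.RETR_EXTERNAL,cv2.CHAIN_APPROX_NONE)[0]:
        if cv2.contourArea(c)>amin: print(n,(1000*ray(n,(cen(c)-1.5)/4,z)).round(1),cv2.contourArea(c)/16)
E
python3 - <<'E'
from h import *
for n,f in(("top","t3"),("side","side3")):
    im=cv2.imread(f"pics/{f}.png"); darkblobs(im,n,(552,-381),.050,8,130)
E
```

```text
top [ 541.7 -374.5] 21.4375
top [ 562.3 -387.1] 20.78125
side [ 559.  -385.2] 46.8125
side [ 543.9 -376.9] 43.25
```

The piston is within 1 mm of its mat centre. Now the gear.

Call:
{"fn": "jog_arm", "kwargs": {
  "deltas": [0,0,0,0,1,-30,1,0,0,0,0,1,-60,1,0,0,0,0,1,-80,1,0,0,0,0,1,-90,1,0,0,0,0,1,-94,1,0,0,0,0,1,-94,0,0,0,0,0,1,-94,0,0,0,0,0,1,-94,0,0,0,0,0,1,-94,0,0,0,0,0,1,-94,0,0,0,0,0,1,-94,0,0,0,0,0,1,-94,0,0,0,0,0,1,-94,0,0,0,0,0,1,-94,0,0,0,0,0,1,-94,0,0,0,0,0,1,-94,0,0,0,0,0,1,-94,0],
  "grip_force": 40
}}

```text
clock: 11.8
position: [0.5559, 0.39, 0.0304]
ee_rot: [0.0, 0.624, 0.781, 0.0]
contact_force: [0.4, 0.1, -0.0]
width: 0.0001
gripper_force: 0.0
```

The fingers shut on nothing, so I'll look.

Run:
```python
from h import *
im=imaging.get_image("side");t=imaging.get_image("top");cv2.imwrite("pics/t4f.png",t)
cv2.imwrite("pics/s4.png",np.hstack([cv2.resize(im[60:190,140:270],(390,390),interpolation=cv2.INTER_CUBIC),cv2.resize(t[160:290,90:220],(390,390),interpolation=cv2.INTER_CUBIC)]))
s=manip.get_state();print(s["position"],s["contact_force"],s["width"],s["qpos"])
```

```text
[0.5559131  0.39003061 0.03041215] [-0.60276357 -0.44048133  0.47007509] 3.50116577609101e-05 [ 5.09436585e-01  5.70243273e-01  1.51995011e+00 -1.97524064e-05
  1.05135894e+00  2.87644558e-01]
```

View pics/s4.png

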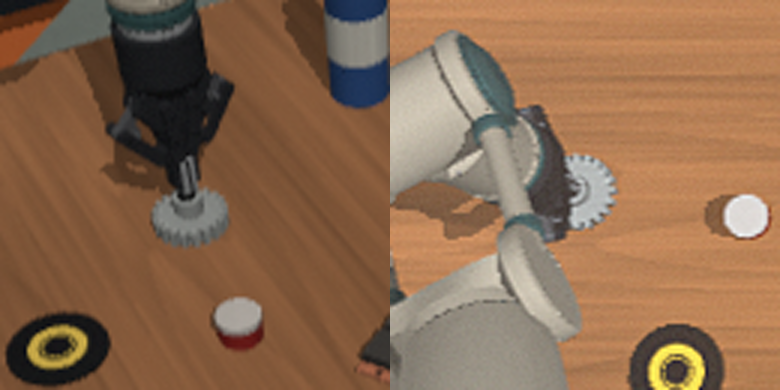

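Run:
```python
from h import *
f=lambda q:(q*3).round(0)
for z in(.019,.03,.036): 
    q=proj("side",[.556,.390,z]);print(z,((q-[140,60])*3).round(0))
print("old bore",((proj("side",[.5558,.3893,.034])-[140,60])*3).round(0),"gear bottom",((proj("side",[.5558,.3893,0])-[140,60])*3).round(0))
a=cv2.imread("pics/side3.png")
t=cv2.imread("pics/t4f.png");t0=cv2.imread("pics/top0.png")
cv2.imwrite("pics/cmp.png",np.hstack([cv2.resize(a[105:155,180:230],(390,390),interpolation=cv2.INTER_CUBIC),cv2.resize(imaging.get_image("side")[105:155,180:230],(390,390),interpolation=cv2.INTER_CUBIC)]))
```

```text
0.019 [187. 206.]
0.03 [186. 197.]
0.036 [185. 191.]
old bore [185. 194.] gear bottom [190. 222.]
```

View pics/cmp.png

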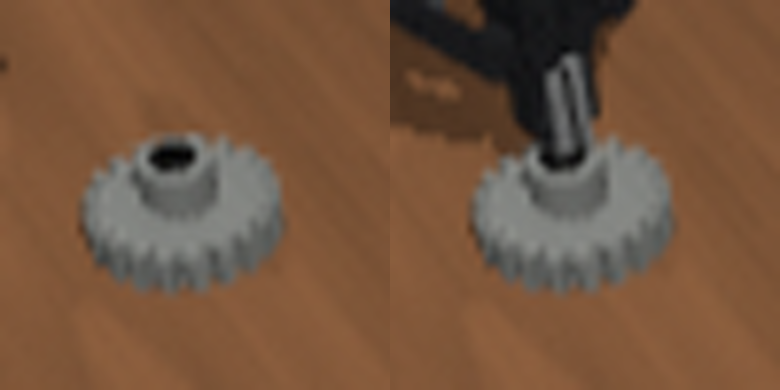

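The fingers closed just over the hub's top and the gear has not moved. So the tips stand higher than I reckoned. I'll open partway (40 mm, wider than the hub) and feel downward for the wheel face.

Call:
{"fn": "jog_arm", "kwargs": {
  "deltas": [0,0,0,0,0,15,0,0,0,0,0,0,15,0.5,0,0,0,0,0,15,0.5,0,0,0,0,0,15,0.5,0,0,0,0,0,15,0.5,0,0,0,0,0,15,0.5,0,0,0,0,0,8,0.5,0,0,0,0,0,3,0.5,0,0,0,0,0,0,0.5,0,0,0,0,0,-2,0.5,0,0,0,0,0,-3,0.5,0,0,0,0,0,-3,0.5]
}}

```text
clock: 13.15
position: [0.5559, 0.39, 0.0273]
ee_rot: [-0.0, 0.625, 0.781, -0.0]
contact_force: [-0.6, 0.0, -0.6]
width: 0.0428
gripper_force: 0.0
```

Call:
{"fn": "jog_arm", "kwargs": {
  "deltas": [0,0,0,0,0,-2,0.5,0,0,0,0,0,-2,0.5]
}}

```text
clock: 13.35
position: [0.5558, 0.39, 0.0253]
ee_rot: [0.0, 0.625, 0.781, -0.0]
contact_force: [-0.1, -0.0, 0.1]
width: 0.043
gripper_force: 0.0
```

Call:
{"fn": "jog_arm", "kwargs": {
  "deltas": [0,0,0,0,0,-2,0.5,0,0,0,0,0,-2,0.5]
}}

```text
clock: 13.55
position: [0.5558, 0.3899, 0.0232]
ee_rot: [-0.0, 0.624, 0.781, -0.0]
contact_force: [-0.0, 0.2, 0.2]
width: 0.0424
gripper_force: 0.0
```

Call:
{"fn": "jog_arm", "kwargs": {
  "deltas": [0,0,0,0,0,-2,0.5,0,0,0,0,0,-2,0.5]
}}

```text
clock: 13.75
position: [0.5557, 0.3899, 0.0211]
ee_rot: [-0.0, 0.624, 0.781, -0.0]
contact_force: [-0.0, 0.5, 0.6]
width: 0.043
gripper_force: 0.0
```

Call:
{"fn": "jog_arm", "kwargs": {
  "deltas": [0,0,0,0,0,-2,0.5,0,0,0,0,0,-2,0.5]
}}

```text
clock: 13.95
position: [0.5557, 0.3899, 0.0191]
ee_rot: [-0.0, 0.625, 0.781, -0.0]
contact_force: [0.7, 0.0, -0.4]
width: 0.0429
gripper_force: 0.0
```

Call:
{"fn": "jog_arm", "kwargs": {
  "deltas": [0,0,0,0,0,-1,0.5,0,0,0,0,0,-1,0.5]
}}

```text
clock: 14.15
position: [0.5558, 0.39, 0.0183]
ee_rot: [-0.0, 0.624, 0.781, -0.0]
contact_force: [-0.4, -0.6, 0.1]
width: 0.0428
gripper_force: 0.0
```

Call:
{"fn": "jog_arm", "kwargs": {
  "deltas": [0,0,0,0,0,-2,0.5,0,0,0,0,0,-2,0.5]
}}

```text
clock: 14.35
position: [0.5558, 0.3899, 0.0161]
ee_rot: [-0.0, 0.625, 0.781, -0.0]
contact_force: [-0.2, -0.5, -1.1]
width: 0.0427
gripper_force: 0.0
```

Call:
{"fn": "jog_arm", "kwargs": {
  "deltas": [0,0,0,0,0,-1.5,0.5,0,0,0,0,0,-1.5,0.5]
}}

```text
clock: 14.55
position: [0.5558, 0.3899, 0.0147]
ee_rot: [-0.0, 0.624, 0.781, -0.0]
contact_force: [0.1, -0.3, -0.5]
width: 0.0427
gripper_force: 0.0
```

Run:
```python
from h import *
im=imaging.get_image("side")
cv2.imwrite("pics/s5.png",cv2.resize(im[90:160,165:245],(800,700)[:1]+(600,),interpolation=cv2.INTER_CUBIC))
s=manip.get_state();print(s["position"],s["contact_force"],s["width"])
```

```text
[0.55581504 0.38996821 0.01477611] [-0.18064771 -0.53202204 -0.77502722] 0.042664141198315735
```

View pics/s5.png

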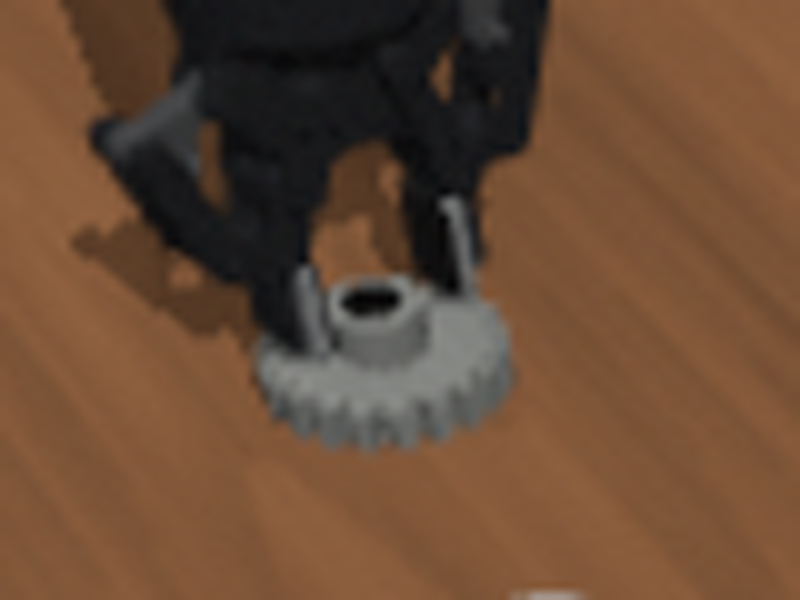

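The pads straddle the hub at crop (310,320) and (460,260), with the tips just above the wheel face. I'll raise 2 mm and close.

Call:
{"fn": "jog_arm", "kwargs": {
  "deltas": [0,0,0,0,0,2,0.5,0,0,0,0,0,2,0,0,0,0,0,0,2,0,0,0,0,0,0,2,0,0,0,0,0,0,2,0,0,0,0,0,0,2,0,0,0,0,0,0,2,0],
  "grip_force": 40
}}

```text
clock: 15.3
position: [0.556, 0.3901, 0.0176]
ee_rot: [0.0, 0.625, 0.781, 0.0]
contact_force: [-1.6, -1.1, 5.5]
width: 0.0255
gripper_force: 39.3
```

Call:
{"fn": "jog_arm", "kwargs": {
  "deltas": [0,0,0,0,0,10,0,0,0,0,0,0,30,0,0,0,0,0,0,60,0,0,0,0,0,0,85,0,0,0,0,0,0,90,0,0,0,0,0,0,90,0]
}}

```text
clock: 15.9
position: [0.5561, 0.3901, 0.1072]
ee_rot: [0.0, 0.625, 0.781, 0.001]
contact_force: [-0.2, -0.4, -3.8]
width: 0.025
gripper_force: 39.8
```

Holding the gear (3.8 N). Carry it over.

Call:
{"fn": "jog_arm", "kwargs": {
  "deltas": [0,0,0,-4,-20,0,0,0,0,0,-12,-55,0,0,0,0,0,-20,-95,0,0,0,0,0,-29,-140,0,0,0,0,0,-39,-185,0,0,0,0,0,-48,-230,0,0,0,0,0,-58,-275,0,0,0,0,0,-67,-320,0,0,0,0,0,-76,-365,0,0,0,0,0,-86,-410,0,0,0,0,0,-95,-455,0,0,0,0,0,-105,-500,0,0,0,0,0,-114,-545,0,0,0,0,0,-123,-590,0,0,0,0,0,-132,-630,0,0,0,0,0,-139,-662,0,0,0,0,0,-143,-682,0,0,0,0,0,-144,-690,0,0,0,0,0,-144,-690,0,0,0,0,0,-144,-690,0,0]
}}

```text
clock: 17.9
position: [0.4114, -0.2983, 0.106]
ee_rot: [-0.001, 0.624, 0.781, 0.001]
contact_force: [-0.8, 0.2, -4.1]
width: 0.0259
gripper_force: 39.8
```

Call:
{"fn": "jog_arm", "kwargs": {
  "deltas": [0,0,0,0,0,-30,0,0,0,0,0,0,-55,0,0,0,0,0,0,-72,0,0,0,0,0,0,-80,0,0,0,0,0,0,-82,0,0,0,0,0,0,-82,0,0,0,0,0,0,-82,0]
}}

```text
clock: 18.6
position: [0.4127, -0.3003, 0.0259]
ee_rot: [0.001, 0.624, 0.781, -0.0]
contact_force: [0.3, -0.1, -3.4]
width: 0.0254
gripper_force: 39.8
```

Run:
```python
from h import *
im=imaging.get_image("side");cv2.imwrite("pics/side6.png",im)
cv2.imwrite("pics/s6.png",cv2.resize(im[310:410,230:330],(600,600),interpolation=cv2.INTER_CUBIC))
s=manip.get_state();print(s["position"],s["contact_force"],s["width"])
```

```text
[ 0.41264672 -0.30039658  0.02587874] [-0.08852466 -0.87575904 -2.83697824] 0.025175300919514042
```

View pics/s6.png

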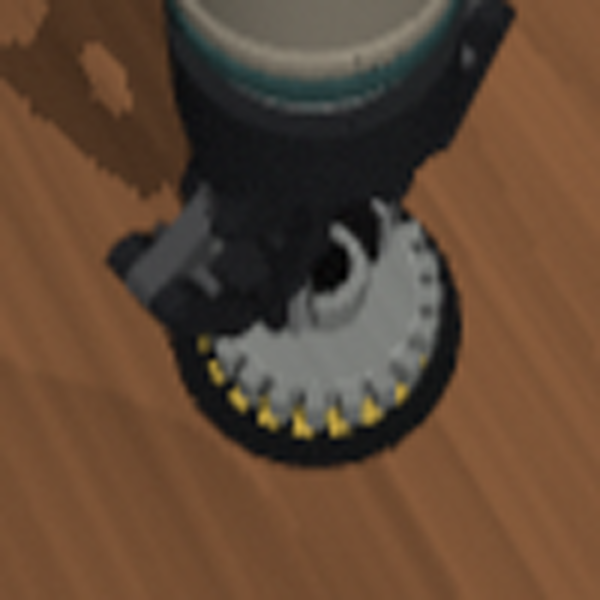

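The gear hovers about 4 mm above its mat, nearly concentric around crop (320,320). Lower, release, retreat.

Call:
{"fn": "jog_arm", "kwargs": {
  "deltas": [0,0,0,-1,0,-2,0,0,0,0,-1,0,-3,0,0,0,0,-1,0,-4,0,0,0,0,-1,0,-4.3,0,0,0,0,-1,0,-4.3,0]
}}

```text
clock: 19.15
position: [0.4109, -0.3001, 0.0215]
ee_rot: [0.0, 0.625, 0.781, -0.0]
contact_force: [-0.4, 1.6, 5.1]
width: 0.025
gripper_force: 40.7
```

Call:
{"fn": "jog_arm", "kwargs": {
  "deltas": [0,0,0,0,0,0,0.6,0,0,0,0,0,0,0.6,0,0,0,0,0,0,0.6,0,0,0,0,0,0,0.6,0,0,0,0,0,10,0.6,0,0,0,0,0,40,1,0,0,0,0,0,75,1,0,0,0,5,10,90,1,0,0,0,20,45,90,1,0,0,0,40,85,90,1,0,0,0,60,130,90,1,0,0,0,76,165,90,1,0,0,0,83,184,90,1,0,0,0,83,184,90,1,0,0,0,83,184,90,1,0,0,0,83,184,90,1]
}}

```text
clock: 20.75
position: [0.4937, -0.1169, 0.1109]
ee_rot: [0.0, 0.625, 0.781, -0.0]
contact_force: [0.1, 0.3, 0.6]
width: 0.0854
gripper_force: 0.0
```

Run:
```python
from h import *
im=imaging.get_image("side");cv2.imwrite("pics/side7.png",im);t=imaging.get_image("top");cv2.imwrite("pics/top7.png",t)
for n,i in(("side",im),("top",t)): darkblobs(i,n,(411.6,-300.5),.038,5,80)
s=manip.get_state();print(s["position"],s["contact_force"],s["width"])
```

```text
side [ 411.4 -300.5] 69.65625
top [ 412.7 -300.4] 22.65625
[ 0.49361364 -0.11709566  0.11075594] [ 0.1265578  -0.19302193 -0.6872391 ] 0.08541114349161391
```

The gear is centred within 1 mm. For the bearing I'll descend with the fingers preset to 64 mm and feel for the bench.

Call:
{"fn": "jog_arm", "kwargs": {
  "deltas": [0,0,0,1,1,-30,0.76,0,0,0,1,1,-60,0.76,0,0,0,1,1,-80,0.76,0,0,0,1,1,-90,0.76,0,0,0,1,1,-95,0.76,0,0,0,1,1,-98,0.76,0,0,0,1,1,-98,0.76]
}}

```text
clock: 21.55
position: [0.4954, -0.1154, 0.013]
ee_rot: [0.0, 0.625, 0.781, 0.0]
contact_force: [-0.9, -0.1, 0.2]
width: 0.065
gripper_force: 0.0
```

Call:
{"fn": "jog_arm", "kwargs": {
  "deltas": [0,0,0,0,0,-1.5,0.76,0,0,0,0,0,-3,0.76,0,0,0,0,0,-3,0.76]
}}

```text
clock: 21.85
position: [0.4951, -0.115, 0.0099]
ee_rot: [0.0, 0.624, 0.781, 0.0]
contact_force: [0.1, -0.3, -0.9]
width: 0.0648
gripper_force: 0.0
```

Run:
```python
from h import *
im=imaging.get_image("side");cv2.imwrite("pics/side8.png",im)
cv2.imwrite("pics/s8.png",cv2.resize(im[220:300,230:310],(600,600),interpolation=cv2.INTER_CUBIC))
s=manip.get_state();print(s["position"],s["contact_force"],s["width"])
```

```text
[ 0.49506209 -0.1149648   0.00987389] [-0.72592779 -0.4164054  -0.45278151] 0.06499171313388917
```

View pics/s8.png

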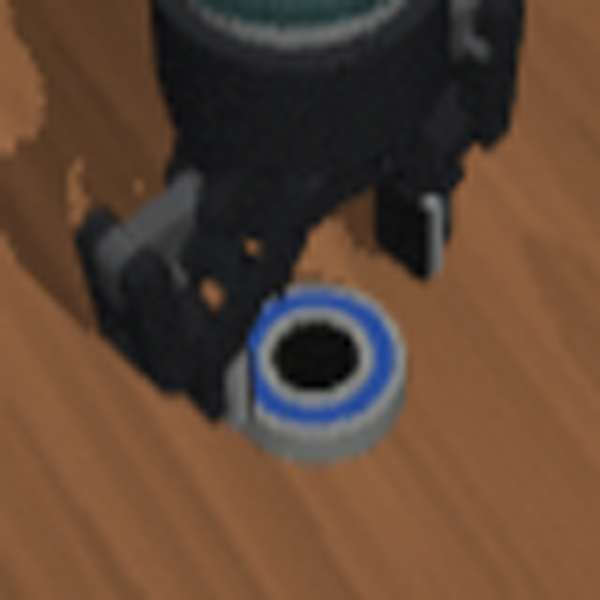

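The pads straddle the bearing, with tips at crop (230,415) and (430,275), still near its top-face level. I'll feel further down.

Call:
{"fn": "jog_arm", "kwargs": {
  "deltas": [0,0,0,0,-1,-3,0.76,0,0,0,0,-1,-5,0.76,0,0,0,0,-1,-6,0.76,0,0,0,0,-1,-6,0.76]
}}

```text
clock: 22.3
position: [0.4947, -0.1159, 0.0033]
ee_rot: [-0.0, 0.625, 0.781, -0.0]
contact_force: [0.6, -0.1, 0.5]
width: 0.0652
gripper_force: 0.0
```

Call:
{"fn": "jog_arm", "kwargs": {
  "deltas": [0,0,0,0,0,-1.5,0.76,0,0,0,0,0,-3,0.76,0,0,0,0,0,-3,0.76]
}}

```text
clock: 22.6
position: [0.4948, -0.1159, 0.0004]
ee_rot: [-0.0, 0.625, 0.781, -0.0]
contact_force: [0.3, -0.4, 0.3]
width: 0.065
gripper_force: 0.0
```

Call:
{"fn": "jog_arm", "kwargs": {
  "deltas": [0,0,0,0,0,-1,0.76,0,0,0,0,0,-2,0.76,0,0,0,0,0,-2,0.76]
}}

```text
clock: 22.9
position: [0.4949, -0.1159, -0.0015]
ee_rot: [-0.0, 0.624, 0.781, 0.0]
contact_force: [-0.8, 0.2, 0.1]
width: 0.065
gripper_force: 0.0
```

Call:
{"fn": "jog_arm", "kwargs": {
  "deltas": [0,0,0,0,0,-1,0.76,0,0,0,0,0,-1,0,0,0,0,0,0,-1,0,0,0,0,0,0,-1,0,0,0,0,0,0,-1,0,0,0,0,0,0,-1,0],
  "grip_force": 40
}}

```text
clock: 23.5
position: [0.4949, -0.116, -0.0019]
ee_rot: [0.0, 0.624, 0.781, 0.0]
contact_force: [-1.3, 0.9, 4.9]
width: 0.0495
gripper_force: 40.8
```

Call:
{"fn": "jog_arm", "kwargs": {
  "deltas": [0,0,0,0,0,10,0,0,0,0,0,0,35,0,0,0,0,0,0,65,0,0,0,0,-4,15,75,0,0,0,0,-12,45,75,0,0,0,0,-22,82,75,0,0,0,0,-32,120,75,0,0,0,0,-43,160,75,0,0,0,0,-54,200,75,0,0,0,0,-65,240,75,0,0,0,0,-75,280,75,0,0,0,0,-86,320,75,0,0,0,0,-96,355,75,0,0,0,0,-103,383,75,0,0,0,0,-107,400,75,0,0,0,0,-109,406,75,0,0,0,0,-109,406,75,0,0,0,0,-109,406,75,0]
}}

```text
clock: 25.3
position: [0.3854, 0.2893, 0.0723]
ee_rot: [0.0, 0.624, 0.781, -0.001]
contact_force: [-0.2, -0.3, -0.5]
width: 0.0497
gripper_force: 41.8
```

Call:
{"fn": "jog_arm", "kwargs": {
  "deltas": [0,0,0,0,0,-30,0,0,0,0,0,0,-50,0,0,0,0,0,0,-62,0,0,0,0,0,0,-67,0,0,0,0,0,0,-68,0,0,0,0,0,0,-68,0,0,0,0,0,0,-68,0]
}}

```text
clock: 26.0
position: [0.3866, 0.2901, 0.0053]
ee_rot: [0.0, 0.625, 0.781, 0.001]
contact_force: [-0.3, 0.5, -1.7]
width: 0.0494
gripper_force: 41.8
```

Run:
```python
from h import *
im=imaging.get_image("side");cv2.imwrite("pics/side9.png",im)
for z in(.022,.024): darkblobs(im,"side",(385.5,290.2),z,6,60,50)
s=manip.get_state();print(s["position"],s["contact_force"],s["width"])
```

```text
side [387.6 291.7] 40.5
side [387.3 289.5] 40.5
[0.38658545 0.2901939  0.00535503] [ 0.22094949  0.60162551 -1.2435453 ] 0.049395716708551966
```

Call:
{"fn": "jog_arm", "kwargs": {
  "deltas": [0,0,0,-1,0,-1,0,0,0,0,-1.5,0,-2,0,0,0,0,-1.5,0,-3,0,0,0,0,-1.5,0,-3.3,0,0,0,0,-1.5,0,-3.3,0]
}}

```text
clock: 26.55
position: [0.3843, 0.2901, 0.0021]
ee_rot: [0.0, 0.624, 0.781, 0.0]
contact_force: [-1.2, -0.4, 6.3]
width: 0.0491
gripper_force: 42.7
```

Call:
{"fn": "jog_arm", "kwargs": {
  "deltas": [0,0,0,0,0,0,0.85,0,0,0,0,0,0,0.85,0,0,0,0,0,0,0.85,0,0,0,0,0,0,0.85,0,0,0,0,0,15,0.85,0,0,0,0,0,50,0.85,0,0,0,0,0,90,0.85,0,0,-8,20,-10,100,0.85,0,0,-16,55,-30,100,0.85,0,0,-24,95,-54,100,0.85,0,0,-32,135,-77,100,0.85,0,0,-40,175,-100,100,0.85,0,0,-48,215,-123,100,0.85,0,0,-56,245,-140,100,0.85,0,0,-64,263,-150,100,0.85,0,0,-72,263,-150,100,0.85,0,0,-72,263,-150,100,0.85,0,0,-72,263,-150,100,0.85,0,0,-72,263,-150,100,0.85]
}}

```text
clock: 28.45
position: [0.6468, 0.1404, 0.1012]
ee_rot: [-0.0, 0.964, 0.266, -0.0]
contact_force: [0.4, -0.4, -0.1]
width: 0.0726
gripper_force: 0.0
```

Run:
```python
from h import *
im=imaging.get_image("side");cv2.imwrite("pics/side10.png",im);t=imaging.get_image("top");cv2.imwrite("pics/top10.png",t)
for n,i in(("side",im),("top",t)): darkblobs(i,n,(385.5,290.2),.020,5,70,50)
cv2.imwrite("pics/s10.png",cv2.resize(im[90:240,130:330],(800,600),interpolation=cv2.INTER_CUBIC))
s=manip.get_state();print(s["position"],s["ee_rot"],s["width"])
```

```text
side [385.2 290.6] 43.28125
top [385.6 298.1] 6.96875
[0.64694707 0.14048152 0.10146019] [ 1.38120104e-05  9.64058054e-01  2.65691678e-01 -1.88315215e-05] 0.07276716487522411
```

View pics/s10.png

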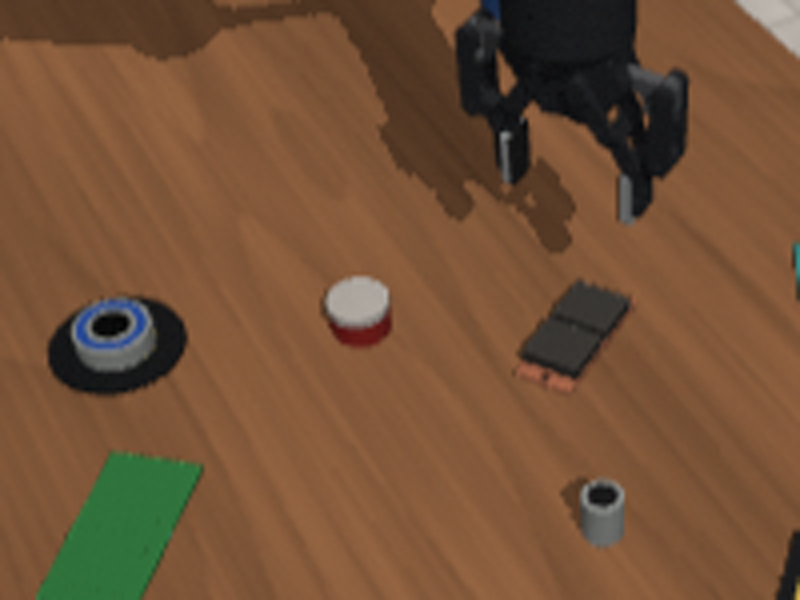

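The bearing is centred, the tin and socket are untouched, and the gripper stands over the pad. Descend and grip the pad.

Call:
{"fn": "jog_arm", "kwargs": {
  "deltas": [0,0,0,0.5,-1,-30,0.7,0,0,0,0.5,-1,-60,0.7,0,0,0,0.5,-1,-80,0.7,0,0,0,0.5,-1,-92,0.7,0,0,0,0.5,-1,-98,0.7,0,0,0,0.5,-1,-101,0.7,0,0,0,0.5,-1,-101,0.7]
}}

```text
clock: 29.25
position: [0.6484, 0.1392, 0.0009]
ee_rot: [0.0, 0.964, 0.265, 0.001]
contact_force: [-0.1, 0.1, -0.3]
width: 0.0598
gripper_force: 0.0
```

Call:
{"fn": "jog_arm", "kwargs": {
  "deltas": [0,0,0,0,0,0,0,0,0,0,0,0,0,0,0,0,0,0,0,0,0,0,0,0,0,0,0,0,0,0,0,0,0,0,0,0,0,0,0,0,0,0],
  "grip_force": 40
}}

```text
clock: 29.85
position: [0.6487, 0.1392, 0.0018]
ee_rot: [0.0, 0.964, 0.265, 0.001]
contact_force: [-1.9, 0.3, 6.5]
width: 0.0371
gripper_force: 39.7
```

Call:
{"fn": "jog_arm", "kwargs": {
  "deltas": [0,0,0,0,0,10,0,0,0,0,0,0,35,0,0,0,0,0,0,65,0,0,0,1,0,-10,75,0,0,0,3,1,-35,75,0,0,0,5,1,-70,75,0,0,0,7,2,-105,75,0,0,0,9,3,-140,75,0,0,0,11,4,-175,75,0,0,0,12,5,-210,75,0,0,0,13,5,-240,75,0,0,0,13,5,-260,75,0,0,0,13,5.5,-269,75,0,0,0,13,5.5,-269,75,0,0,0,13,5.5,-269,50,0,0,0,13,5.5,-269,25,0,0,0,13,5.5,-269,12,0,0,0,13,5.5,-269,8,0,0,0,13,5.5,-269,8,0,0,0,13,5.5,-269,8,0]
}}

```text
clock: 31.85
position: [0.6544, -0.1298, 0.0094]
ee_rot: [0.001, 0.928, 0.372, 0.001]
contact_force: [-0.1, -0.7, -1.0]
width: 0.0365
gripper_force: 40.3
```

Run:
```python
from h import *
im=imaging.get_image("side");cv2.imwrite("pics/side11.png",im)
cv2.imwrite("pics/s11.png",cv2.resize(im[200:290,285:385],(780,700)[:1]+(600,),interpolation=cv2.INTER_CUBIC))
s=manip.get_state();print(s["position"],s["ee_rot"],s["width"],s["contact_force"])
```

```text
[ 0.65448017 -0.12995385  0.00960937] [7.68147346e-04 9.28065590e-01 3.72414771e-01 9.53562675e-04] 0.03636184690116204 [-0.6295269  -0.5271683  -0.88071236]
```

View pics/s11.png

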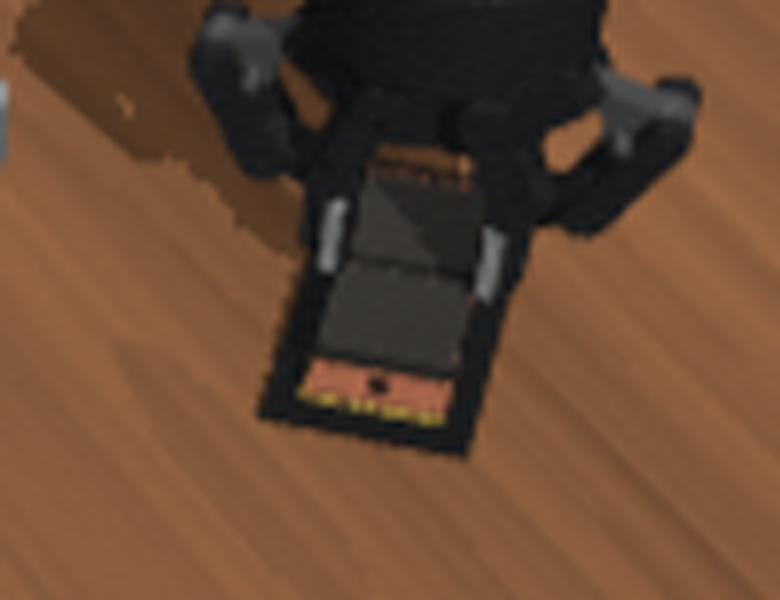

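The pad hovers about 3.6 mm over the brake mat, aligned with it. The yellow sliver at crop (375,410) is slightly more than parallax explains, so I'll shift 1 mm toward it and lower.

Call:
{"fn": "jog_arm", "kwargs": {
  "deltas": [0,0,0,-0.7,-0.7,-1.5,0,0,0,0,-0.7,-0.7,-3,0,0,0,0,-0.7,-0.7,-4,0,0,0,0,-0.7,-0.7,-4,0]
}}

```text
clock: 32.3
position: [0.6531, -0.131, 0.0059]
ee_rot: [0.001, 0.928, 0.372, 0.001]
contact_force: [-1.9, -0.1, 5.3]
width: 0.0363
gripper_force: 42.7
```

Call:
{"fn": "jog_arm", "kwargs": {
  "deltas": [0,0,0,0,0,0,0.75,0,0,0,0,0,0,0.75,0,0,0,0,0,0,0.75,0,0,0,0,0,0,0.75,0,0,0,0,0,15,0.75,0,0,0,0,0,50,1,0,0,0,0,0,95,1,0,0,0,0,0,140,1,0,0,0,-40,10,180,1,0,0,0,-90,20,200,1,0,0,0,-140,40,200,1,0,0,0,-190,60,200,1,0,0,0,-240,80,200,1,0,0,0,-280,100,200,1,0,0,0,-300,110,200,1,0,0,0,-300,110,200,1,0,0,0,-300,110,200,1]
}}

```text
clock: 34.0
position: [0.3529, -0.0206, 0.2056]
ee_rot: [0.001, 0.928, 0.373, 0.001]
contact_force: [1.7, 0.4, -1.0]
width: 0.0853
gripper_force: 0.0
```

Run:
```python
from h import *
im=imaging.get_image("side");t=imaging.get_image("top");cv2.imwrite("pics/side12.png",im);cv2.imwrite("pics/top12.png",t)
cv2.imwrite("pics/s12.png",np.hstack([cv2.resize(im[200:290,290:380],(400,400),interpolation=cv2.INTER_CUBIC),cv2.resize(t[160:220,302:362],(400,400),interpolation=cv2.INTER_CUBIC)]))
print(manip.get_state()["position"])
```

```text
[ 0.3542555  -0.02119631  0.20527932]
```

View pics/s12.png

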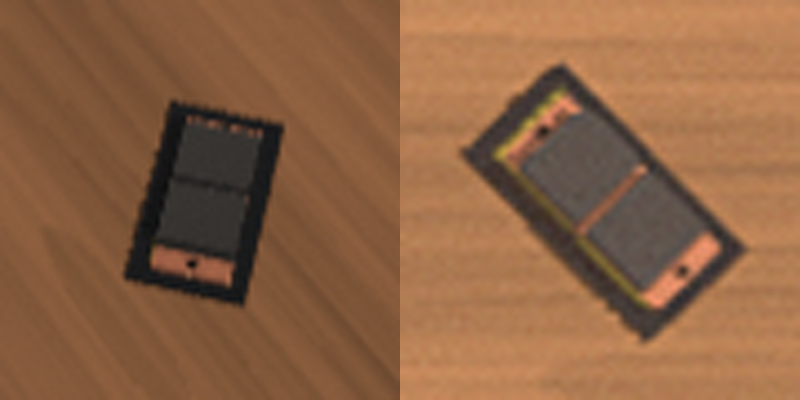

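The pad lies flat on its mat, but the top view shows yellow slivers on the left side and upper-left end. I'll measure the offset within each image so calibration error cancels.

Run:
```python
from h import *
mm={}
for n in("top","side"):
    im=cv2.imread(f"pics/{n}12.png");im0=cv2.imread(f"pics/{n}0.png")
    def rect(i,f,z):
        big=cv2.resize(i,None,fx=4,fy=4,interpolation=cv2.INTER_CUBIC);h=cv2.cvtColor(big,cv2.COLOR_BGR2HSV).astype(int)
        w=np.zeros(h.shape[:2],np.uint8);cv2.circle(w,tuple((proj(n,[.654,-.130,.004])*4).astype(int)),130,255,-1)
        m=(f(h)*255).astype(np.uint8)&w; m=cv2.morphologyEx(m,cv2.MORPH_OPEN,np.ones((3,3)))
        pts=np.argwhere(m)[:,::-1].astype(float); hull=cv2.convexHull(pts.astype(np.float32))[:,0]
        W=np.array([ray(n,(p-1.5)/4,z) for p in hull],np.float32)*1000;r=cv2.minAreaRect(W);print(n,z,np.round(r[0],1),np.round(r[1],1),round(r[2],1))
    dark=lambda h:(h[...,2]<95)
    rect(im0,dark,.004);rect(im,dark,.004)
    rect(im,lambda h:(h[...,0]<11)&(h[...,1]>60)&(h[...,2]>150) if n=="top" else (h[...,0]<9)&(h[...,1]>90)&(h[...,2]>120),.009)
```

```text
top 0.004 [ 654.2 -128.3] [116.   59.8] 43.3
top 0.004 [ 654.2 -128.3] [115.9  59.7] 43.4
top 0.009 [ 652.6 -132.6] [94.4 38.6] 44.1
side 0.004 [ 652.6 -130.5] [120.8  63.3] 43.5
side 0.004 [ 652.8 -130.4] [120.1  63. ] 43.5
side 0.009 [ 611.8 -149.5] [2.1 1.6] 55.6
```

Measured against its mat in the same image, the pad sits about 3–4 mm low in y. The side view agrees in direction. I'll regrip, lift a little, shift (+1.3, +3.8) mm, and set it down again.

Call:
{"fn": "jog_arm", "kwargs": {
  "deltas": [0,0,0,40,-15,0,0.75,0,0,0,90,-32,0,0.75,0,0,0,135,-50,0,0.75,0,0,0,180,-66,0,0.75,0,0,0,225,-82,-20,0.75,0,0,0,265,-98,-60,0.75,0,0,0,300,-110,-100,0.75,0,0,0,300,-110,-140,0.75,0,0,0,300,-110,-170,0.75,0,0,0,300,-110,-190,0.75,0,0,0,300,-110,-200,0.75,0,0,0,300,-110,-200,0.75,0,0,0,300,-110,-200,0,0,0,0,300,-110,-200,0,0,0,0,300,-110,-200,0,0,0,0,300,-110,-200,0,0,0,0,300,-110,-200,0],
  "grip_force": 40
}}

```text
clock: 35.8
position: [0.6542, -0.1312, 0.0063]
ee_rot: [0.001, 0.928, 0.372, 0.002]
contact_force: [0.2, -0.1, 7.5]
width: 0.0362
gripper_force: 41.3
```

Call:
{"fn": "jog_arm", "kwargs": {
  "deltas": [0,0,0,0,0,2,0,0,0,0,0,0,4,0,0,0,0,0.7,2,4,0,0,0,0,1.3,3.8,4,0,0,0,0,1.3,3.8,4,0,0,0,0,1.3,3.8,2,0,0,0,0,1.3,3.8,1,0,0,0,0,1.3,3.8,0,0,0,0,0,1.3,3.8,0,0]
}}

```text
clock: 36.7
position: [0.6542, -0.1267, 0.0062]
ee_rot: [0.0, 0.928, 0.372, 0.0]
contact_force: [-2.6, 1.2, 9.8]
width: 0.0356
gripper_force: 46.0
```

Call:
{"fn": "jog_arm", "kwargs": {
  "deltas": [0,0,0,0,0,0,0.75,0,0,0,0,0,0,0.75,0,0,0,0,0,0,0.75,0,0,0,0,0,0,0.75,0,0,0,0,0,15,0.75,0,0,0,0,0,50,1,0,0,0,0,0,95,1,0,0,0,0,0,140,1,0,0,0,-40,10,180,1,0,0,0,-90,20,200,1,0,0,0,-140,40,200,1,0,0,0,-190,60,200,1,0,0,0,-240,80,200,1,0,0,0,-280,100,200,1,0,0,0,-300,110,200,1,0,0,0,-300,110,200,1,0,0,0,-300,110,200,1]
}}

```text
clock: 38.4
position: [0.3542, -0.0168, 0.2056]
ee_rot: [0.001, 0.928, 0.373, 0.001]
contact_force: [0.8, -0.8, -0.4]
width: 0.0856
gripper_force: 0.0
```

Run:
```python
from h import *
im=imaging.get_image("side");t=imaging.get_image("top")
n="top"
def rect(i,f,z):
    big=cv2.resize(i,None,fx=4,fy=4,interpolation=cv2.INTER_CUBIC);h=cv2.cvtColor(big,cv2.COLOR_BGR2HSV).astype(int)
    w=np.zeros(h.shape[:2],np.uint8);cv2.circle(w,tuple((proj(n,[.654,-.130,.004])*4).astype(int)),130,255,-1)
    m=cv2.morphologyEx((f(h)*255).astype(np.uint8)&w,cv2.MORPH_OPEN,np.ones((3,3)))
    hull=cv2.convexHull(np.argwhere(m)[:,::-1].astype(np.float32))[:,0]
    W=np.array([ray(n,(p-1.5)/4,z) for p in hull],np.float32)*1000;r=cv2.minAreaRect(W);print(n,z,np.round(r[0],1),np.round(r[1],1),round(r[2],1))
rect(t,lambda h:h[...,2]<95,.004);rect(t,lambda h:(h[...,0]<11)&(h[...,1]>60)&(h[...,2]>150),.009)
cv2.imwrite("pics/s13.png",np.hstack([cv2.resize(im[110:410,130:430],(400,400),interpolation=cv2.INTER_CUBIC),cv2.resize(t[160:220,302:362],(400,400),interpolation=cv2.INTER_CUBIC)]))
for nn,i in(("side",im),("top",t)): darkblobs(i,nn,(385.5,290.2),.020,5,70,50)
```

```text
top 0.004 [ 654.1 -128.2] [115.8  60. ] 43.6
top 0.009 [ 654.5 -128.7] [96.3 39.7] 43.3
side [385.3 291.1] 73.5625
top [385.7 290.1] 48.46875
```

View pics/s13.png

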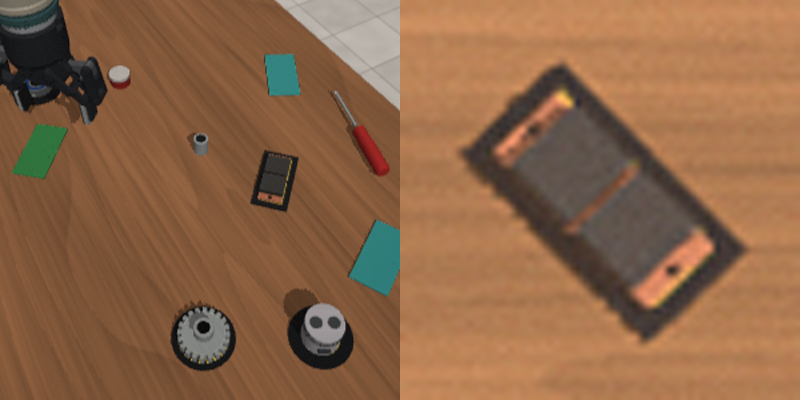

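The pad is now within 1 mm and 0.5° of its mat. All four parts are in place, the bystanders are untouched and the arm is clear, so I'm handing in.

```bash
python3 -c "
from rig import manip
print(manip.sign_off())"
```

```text
the job is handed in; nothing more can be done
None
```

The job is handed in: piston, gear, bearing and brake pad each lie on their own mat within about 1–2 mm of centre by camera measurement, and the socket and grease tin were left where they stood.

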